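Dial open the bench lockbox

ROBOT

A 6-joint arm with a two-finger parallel gripper is mounted at the origin on a cart in front of the work surface, level with it; the furniture and walls round the work are solid. World frame = base frame: x ahead of the robot, y to its left, z up, the work surface at z = 0. Lengths are in m, angles in rad, forces in N, time in s.
With the tool pointing down it reaches from about 0.375 to 0.9 m from the base axis. Payload 3.1 kg.
Tool frame: the origin (TCP) lies midway between the tips of the shut fingers; the grasp point (between the pads) lies 19 mm behind it; x points along the fingers, y is the direction in which the jaws open and shut, and the axes are right-handed (so a half turn about x gives the same grasp; the last joint's range is limited). The gripper opens to 85 mm and grips with 20 to 120 N. Pads are 22 mm wide; open, the fingers measure 114 mm over their backs; the gripper's body (76 mm by 85 mm) begins 54 mm behind the grasp point. The pads swing forward as they close: fully open they stand 13 mm farther back than shut.
Start: joints at [1.032, 0.527, 1.433, -0, 1.181, -0.178], TCP at [0.22, 0.585, 0.231] pointing down, gripper open.
Joint ranges: [-3.08, 3.08], [-0.75, 2.2], [0.22, 2.44], [-1.43, 4.57], [0, 2.65], [-2.85, 2.85]. Speed limits (rad/s): [2.79, 2.79, 3.14, 3.14, 3.14, 3.14].

INTERFACE

Orientations are given as a unit quaternion [x, y, z, w].
In Python, from cell import ctrl gives the robot as it stands.
- The arm moves only by the shell command python3 -m inch 'ROWS' [OPENING]. ROWS is JSON, one flat list of numbers, 4 for each row, row after row: the shift along the tool's x, y, z in m, then the turn about the tool's x in rad. In form: [dx, dy, dz, turn, dx, dy, dz, turn, ...]. A call has 1 to 20 rows; each row is the pose to reach, as a shift and turn from the pose commanded when the call began, along the tool's axes at that moment; what a row does not reach only later rows make up. A row lasts 1/12 s, in which the tool goes at most 41.7 mm and 7.16 degrees, less where a joint would pass 70% of its speed; a pose out of reach is approached as far as the arm can. A call with a gripper value outside its range is refused whole. OPENING is the finger opening in m, from 0 to 0.0854, set as the call begins (- or left out, the last holds). The fingers move at their own pace and stop on an object; the grip force is fixed at half the most. Time passes only in rows, so rows that repeat a pose let the fingers close. It gives the time, the measured TCP pose, the force and the opening at its end, in the units of the state.
- ctrl.get_obs(): the state, without advancing time (a new reading comes with each control period).
- ctrl.camera(name): name is "scene" or "top"; returns (picture, depth): 480x640x3 uint8, red, green, blue; 480x640 float32, m along the optical axis (not along the pixel's ray), 0 where there is no reading.
- ctrl.get_calibration(name): a dict with "vfov" (degrees; the focal length in pixels is half the picture's height over the tangent of half this angle, whatever the lens; pixels are square), "cx", "cy" (the principal point, pixels), "R" (3x3) and "t" (3): a world point X has camera coordinates R X + t. Camera axes: x right, y down, z forward; pixel columns grow to the right and rows downward; lengths in m; the calibration is good to about 2 mm. A picture is of the moment at which its call begins. get_calibration takes no time and is no camera call.
- ctrl.hand_in(): hands the job in, once; it reports no verdict.
The state is a dict: "t": time; "q": joint angles; "joint_vel": joint speeds; "tau": joint torques, N m; "tool_pos": TCP position; "eef_rot": TCP orientation; "force": force on the tool from outside, world axes, zero at the start; "wrist_torque": the same for the moment, N m; "opening": finger opening in m.
Only numpy, scipy, OpenCV 4.12 (cv2) and the standard library are available. Lean on these libraries where they do the work, as an engineer would, in place of code of your own. Each camera call takes 0.05 s, during which the arm holds its last target.

TASK

Open the grey lockbox: turn its dial by the crank knob clockwise to the two-stud mark, passing that mark once and stopping the second time you come to it; then anticlockwise to the three-stud mark, again passing it once and stopping the second time; then clockwise straight to the one-stud mark. Then slide the shutter in front of the dial fully open and let go; leave the other things on the desk where they are.

Things in the scene. Friction and masses are not known exactly. Their poses are not given: they have to be found in the camera images.
- lockbox: Grey steel lockbox screwed to the desk, 200 (x) x 156 (y) mm. Origin: centre of its underside; x points from its front to its back, y to its left seen from the front, z up. Its front part (80 mm deep) is 60 mm high, with a level top that carries the shutter; behind it the dial face slopes up and back at 28 degrees from level, from 60 to 125 mm high.
- dial_center (a point): Point on the dial's turning axis, on the sloped face (surface of the bezel disc, 138 mm across). Its z axis is the turning axis, pointing out of the face, 28 degrees from vertical towards the box's front; its x axis points straight up the slope (12 o'clock), its y axis to the left (9 o'clock).
- dial (a joint): Angle of the black dial (100 mm across), rad, growing CLOCKWISE seen facing it, counted on over whole turns; 0: crank knob and white pointer at 12 o'clock. Starts at -0.6 to 0.6, no stops, about 0.1 N m, stays where left. A wheel lock: stop at each number within about 10 degrees, never run past and come back; after a mistake dial again from the first number.
- crank_grip (a point): Mid-height of the steel crank knob: a round sleeve 18 mm across, 34 mm long, standing square to the dial face 34 mm from the dial's axis, spinning freely on its pin (so a gripper may hold it and go round in a circle without turning). It lies 29 mm above dial_center along that point's z axis. The point turns with the free sleeve: only its position means anything.
- mark_two (a point): Two-stud mark (first number): pair of dark studs on the bezel 60.5 mm from the axis, at 3 o'clock, dial angle 1.571 rad (plus whole turns) when the crank knob and pointer stand at it.
- mark_three (a point): Three-stud mark (second number): three dark studs in a row on the bezel, at 8 o'clock, dial angle -2.094 rad (plus whole turns).
- mark_one (a point): One-stud mark (third number): single dark stud on the bezel, at 1 o'clock, dial angle 0.524 rad (plus whole turns).
- shutter (a joint): Travel of the steel shutter plate on the level top, in m: 0 shut, 0.066 fully open (stop). It slides along the box's +y (to the left seen from the front) against about 2 N and stays where it is left; until the lock is dialled it gives only 2 to 4 mm.
- shutter_grip (a point): Centre of the shutter's black grip bar: 40 mm long (box x), 14 mm thick (box y), its top 14 mm above the point, the plate's top 14 mm below it. It is taken from above across its 14 mm.
- tape_roll: Bystander: roll of tape lying flat, 92 mm across, 12 mm high, left of the box. Origin: centre of its underside.
- flux_pot: Bystander: small pot with a black cap, 47 mm across, 41 mm high, behind the box. Origin: centre of its underside.
- pad_box: Bystander: flat grey box 40 x 58 x 8 mm, right of the box. Origin: centre of its underside.

How it is judged:
By the outcome, as a careful person would: the job done as asked, in the order asked, and still so for the second after the job is handed in, with the robot touching nothing.
It also fails if it takes over 64 s, if anything falls off the work surface, if the arm or the gripper's body presses on something with over 40 N, if the wrist force passes 120 N, or if a joint passes its speed limit or range.

## Working session

There is one attempt and no reset: what is moved stays moved. The work goes in short steps, Python scripts to look and compute and a shell command to move; the robot and the scene stay as the last step left them, time stands still between calls to the robot, and variables do not carry over. Pictures are saved under pics/ and viewed, and the job is handed in when it is done.

```bash
ls; mkdir -p pics
python3 - <<'E'
from cell import ctrl
import cv2
print(ctrl.get_obs())
for n in("scene","top"):
    p,d=ctrl.camera(n); cv2.imwrite(f"pics/{n}0.png",p[:,:,::-1]); 
    import numpy as np; np.save(f"{n}0.npy",d); print(n,ctrl.get_calibration(n))
E
```

```text
pics
{'t': 0.0, 'q': array([ 1.03248408e+00,  5.28447965e-01,  1.43390158e+00,  2.99769879e-05,
        1.18139742e+00, -1.78473759e-01]), 'joint_vel': array([-9.96752088e-04,  7.83426199e-04, -9.83570764e-05,  1.86482016e-03,
        1.01774465e-03, -1.83724793e-03]), 'tau': array([-6.53662596e-05, -4.42352307e+01, -1.78027493e+01, -2.83068657e-04,
        8.21722497e-03, -8.34502345e-06]), 'tool_pos': array([0.21965483, 0.5843683 , 0.23034503]), 'eef_rot': array([ 0.12583091,  0.69596799, -0.12725057,  0.6954153 ]), 'force': array([ 0.04479275, -0.3019847 ,  0.14468252]), 'wrist_torque': array([-0.00107214,  0.0104927 ,  0.04800323]), 'opening': 0.08565404152894872}
scene {'vfov': 53.13682119685582, 'cx': 315.0090894644676, 'cy': 239.24344890939466, 'R': array([[ 0.76983076, -0.63777138,  0.02466323],
       [-0.27921303, -0.37127297, -0.88554868],
       [ 0.57393439,  0.67483632, -0.46389143]]), 't': array([-0.59439762,  0.14254256,  0.79395266])}
top {'vfov': 51.54340552547358, 'cx': 316.6599533173808, 'cy': 242.27301020283974, 'R': array([[ 0.0100572 , -0.99994072, -0.00417218],
       [-0.99546407, -0.00961725, -0.09465095],
       [ 0.09460521,  0.00510517, -0.99550178]]), 't': array([-0.29650529,  0.5358783 ,  0.93729312])}
```

View pics/scene0.png

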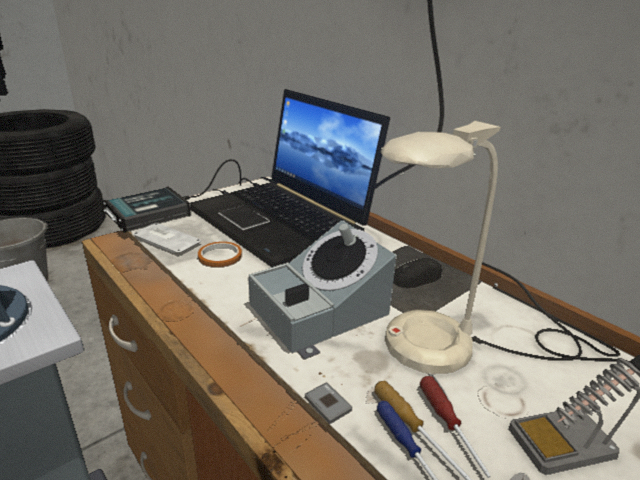

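View pics/top0.png

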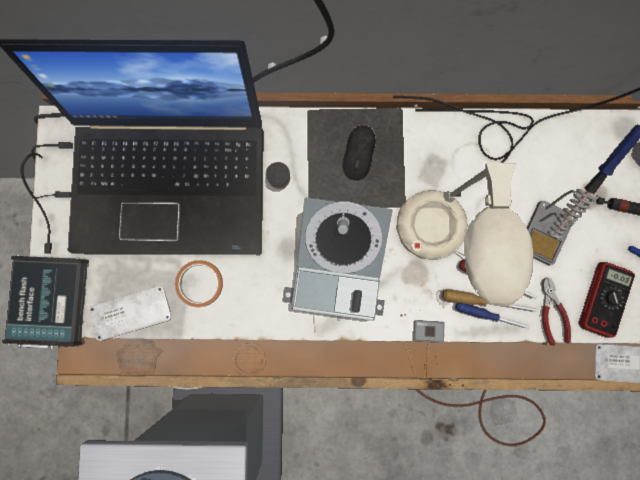

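```bash
cat > h.py <<'E'
import numpy as np,cv2
from cell import ctrl
from scipy.spatial.transform import Rotation as Ro
def cloud(d,c):
    f=240/np.tan(np.radians(c['vfov']/2)); v,u=np.mgrid[:480,:640]
    P=np.stack([(u-c['cx'])/f*d,(v-c['cy'])/f*d,d],-1)
    X=(P-c['t'])@c['R']; X[d==0]=np.nan; return X
def proj(X,c):
    f=240/np.tan(np.radians(c['vfov']/2)); P=np.asarray(X)@c['R'].T+c['t']
    return np.stack([P[...,0]/P[...,2]*f+c['cx'],P[...,1]/P[...,2]*f+c['cy']],-1)
E
python3 - <<'E'
from h import *
for n,pts,crop in (("top",[(295,268),(385,268),(340,300),(356,300),(343,226),(343,215),(345,200),(310,240),(378,240),(199,283),(429,330),(277,176),(500,260),(432,240)],(270,390,180,330)),("scene",[(297,295),(349,238),(340,262),(349,228),(370,250),(310,265)],(235,400,210,365))):
    c=ctrl.get_calibration(n); X=cloud(np.load(n+'0.npy'),c)
    for u,v in pts: print(n,u,v,X[v,u].round(4))
    im=cv2.imread(f'pics/{n}0.png'); a,b,e,g=crop
    s=min(800/(b-a),600/(g-e)); s=int(s); cv2.imwrite(f'pics/{n}0z.png',cv2.resize(im[e:g,a:b],None,fx=s,fy=s,interpolation=2))
    print(s)
E
```

```text
top 295 268 [ 0.4897 -0.2487 -0.0021]
top 385 268 [ 0.4915 -0.4268 -0.0017]
top 340 300 [ 0.429  -0.3354  0.0617]
top 356 300 [ 0.4298 -0.3628  0.0897]
top 343 226 [ 0.5545 -0.3359  0.1532]
top 343 215 [ 0.5771 -0.337   0.1274]
top 345 200 [ 0.6261 -0.3468  0.003 ]
top 310 240 [ 0.5367 -0.2795  0.089 ]
top 378 240 [ 0.5367 -0.4009  0.1001]
top 199 283 [ 0.4582 -0.0592 -0.0029]
top 429 330 [ 0.3721 -0.5097  0.0104]
top 277 176 [ 0.6654 -0.2133  0.0386]
top 500 260 [ 0.4867 -0.5221  0.3615]
top 432 240 [ 0.5461 -0.5159  0.0175]
4
scene 297 295 [ 0.4255 -0.371   0.0841]
scene 349 238 [ 0.559  -0.3435  0.1311]
scene 340 262 [ 0.5274 -0.3575  0.1013]
scene 349 228 [ 0.5562 -0.3447  0.1515]
scene 370 250 [ 0.5775 -0.3772  0.1163]
scene 310 265 [ 0.507  -0.3032  0.0771]
3
```

View pics/top0z.png

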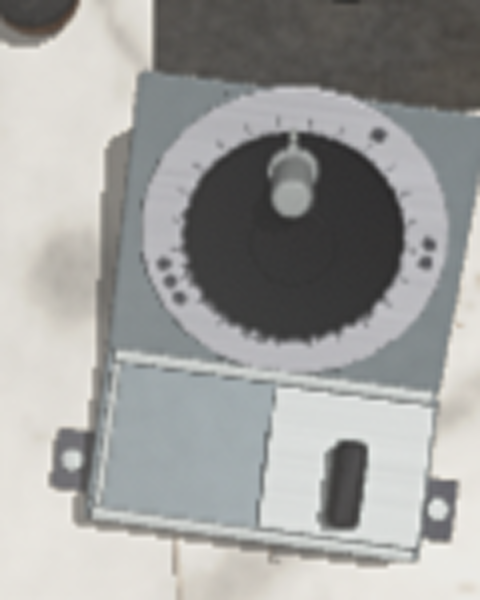

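View pics/scene0z.png

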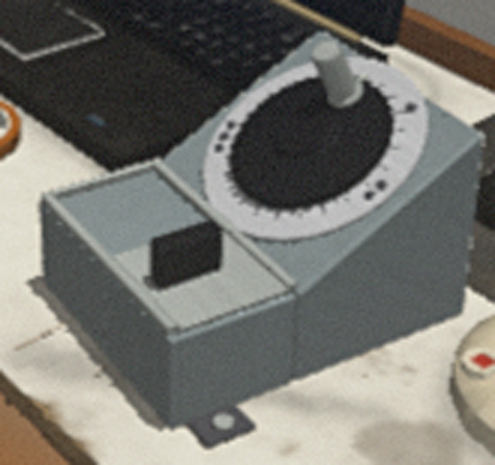

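```bash
cat >> h.py <<'E'
S=np.radians(28)
def dialR(yaw):
    # columns x(up slope), y(left), z(normal) in box frame
    Rb=Ro.from_euler('z',yaw).as_matrix()
    return Rb@np.array([[np.cos(S),0,-np.sin(S)],[0,1,0],[np.sin(S),0,np.cos(S)]])
def dpt(c,yaw,r,th,h=0):
    return np.asarray(c)+dialR(yaw)@np.array([r*np.cos(th),-r*np.sin(th),h])
E
python3 - <<'E'
from h import *
from scipy.optimize import least_squares
C={n:ctrl.get_calibration(n) for n in('top','scene')}
obs={'top':[(364.4,213.4),(376.7,243.2),(312.6,250.1)],'scene':[(371.7,245.4),(359.9,273),(310,254.4)]}
an=[.5236,1.5708,-2.0944]
def fit(cams):
    def r(p):
        return np.concatenate([(proj(dpt(p[:3],p[3],.0605,a),C[n])-o) for n in cams for a,o in zip(an,obs[n])]).ravel()
    s=least_squares(r,[.54,-.34,.095,0]); return s
for cams in (['top'],['scene'],['top','scene']):
    s=fit(cams); print(cams,s.x.round(4),np.degrees(s.x[3]),s.fun.round(2))
# slope plane fit
for n in C:
    X=cloud(np.load(n+'0.npy'),C[n]).reshape(-1,3); c=s.x[:3]; R=dialR(s.x[3])
    L=(X-c)@R; r=np.hypot(L[:,0],L[:,1])
    b=L[(r>.053)&(r<.067)&(abs(L[:,2])<.02)]; print(n,'bezel h',np.median(b[:,2]),len(b), np.linalg.lstsq(np.c_[b[:,:2],np.ones(len(b))],b[:,2],rcond=None)[0])
    k=L[(r<.048)&(L[:,2]>.012)&(L[:,2]<.07)]; print('knob',k.mean(0),k[:,2].max(),len(k)); k=k[k[:,2]>.035]; print('top part',k.mean(0),len(k))
    Rb=Ro.from_euler('z',s.x[3]).as_matrix(); B=(X-c)@Rb; B[:,2]+=c[2]
    g=B[(B[:,0]<-.06)&(B[:,0]>-.14)&(abs(B[:,1])<.08)&(B[:,2]>.075)&(B[:,2]<.1)]
    print('grip',len(g),g.min(0),g.max(0),g.mean(0))
    fr=B[(B[:,0]<-.06)&(B[:,0]>-.145)&(abs(B[:,1])<.085)&(B[:,2]>.05)&(B[:,2]<.07)]
    print('front top',fr.min(0),fr.max(0),np.median(fr[:,2]))
E
```

```text
['top'] [ 0.5393 -0.3394  0.0932 -0.1231] -7.055585394150379 [ 0.04  0.11  0.02 -0.12 -0.06  0.  ]
['scene'] [ 0.5433 -0.3376  0.0968 -0.1372] -7.862665901326953 [ 0.23 -0.   -0.19 -0.23 -0.03  0.26]
['top', 'scene'] [ 0.5397 -0.3397  0.0988 -0.1292] -7.403283033924737 [ 0.65 -0.45  0.53 -0.41  0.   -0.63 -0.31 -0.09 -0.56 -0.11 -0.98  0.45]
top bezel h -0.0028581046192394073 1518 [-0.00235026  0.00386039 -0.00284846]
knob [0.02905688 0.00551056 0.03188512] 0.04463811807900267 155
top part [0.03322716 0.00576457 0.04131847] 87
grip 182 [-0.12729337 -0.04519828  0.07660314] [-0.08755844 -0.03122579  0.09502036] [-0.10725991 -0.03773397  0.09034414]
front top [-0.13998013 -0.07746053  0.05372693] [-0.06001467  0.0789635   0.06963716] 0.06220082578172599
scene bezel h -0.0029023039142422546 1119 [ 0.00306878  0.00409841 -0.00280011]
knob [0.03092053 0.00066642 0.03003159] 0.0442536971154391 195
top part [0.03336008 0.00247406 0.04066125] 80
grip 333 [-0.12590316 -0.04754225  0.07506333] [-0.08480485 -0.03223855  0.09475709] [-0.10762091 -0.04317717  0.08643151]
front top [-0.1379972  -0.07964893  0.0500121 ] [-0.06000846  0.07635791  0.0699489 ] 0.06215241775166843
```

```bash
cat >> h.py <<'E'
yaw=-.129; dc=np.array([.540,-.3392,.0955])
Rb=Ro.from_euler('z',yaw).as_matrix()
def st():
    o=ctrl.get_obs(); T=Ro.from_quat(o['eef_rot']).as_matrix(); return o,T
E
python3 - <<'E'
from h import *
o,T=st(); print(T.round(4)); by=Rb[:,1]; print(by)
for s in(1,-1):
    v=T.T@(s*by); print('turn',np.arctan2(v[2],v[1]))
th=-.13
g=dpt(dc,yaw,.034,th,.035); print('knob grasp',g,'tcp shut',g-[0,0,.019])
for tgt in([.45,.2,.26],[g[0],g[1],.26]): print(T.T@(np.array(tgt)-o['tool_pos']))
E
```

```text
[[-1.000e-03  3.521e-01  9.360e-01]
 [-1.700e-03  9.360e-01 -3.521e-01]
 [-1.000e+00 -1.900e-03 -4.000e-04]]
[0.12864252 0.99169103 0.        ]
turn -0.23079681820833808
turn 2.910795835381455
knob grasp [ 0.5537916  -0.33654456  0.14223051] tcp shut [ 0.5537916  -0.33654456  0.12323051]
[-0.02916931 -0.27879847  0.35091109]
[-0.02837789 -0.74444329  0.63696534]
```

```bash
python3 -m inch '[-0.01,-0.02,0.02,0, -0.03,-0.28,0.35,-0.23, -0.03,-0.28,0.35,-0.23, -0.03,-0.28,0.35,-0.23, -0.03,-0.28,0.35,-0.23, -0.03,-0.28,0.35,-0.23, -0.03,-0.28,0.35,-0.23, -0.03,-0.28,0.35,-0.23, -0.03,-0.28,0.35,-0.23, -0.03,-0.28,0.35,-0.23, -0.03,-0.28,0.35,-0.23, -0.03,-0.28,0.35,-0.23, -0.03,-0.52,0.50,-0.23, -0.03,-0.52,0.50,-0.23, -0.03,-0.52,0.50,-0.23, -0.03,-0.52,0.50,-0.23, -0.03,-0.52,0.50,-0.23, -0.03,-0.52,0.50,-0.23, -0.03,-0.52,0.50,-0.23, -0.03,-0.52,0.50,-0.23]' 0.06
python3 - <<'E'
from h import *
o,T=st(); print(o['q'],T.round(3))
g=dpt(dc,yaw,.034,-.13,.035); v=T.T@Rb[:,1]; print('turn',np.arctan2(v[2],v[1])); print(T.T@(g-[0,0,.019]-o['tool_pos']))
E
```

```text
t: 1.77
tool_pos: [0.507, -0.0837, 0.2612]
eef_rot: [0.047, 0.705, -0.049, 0.706]
force: [0.6, 0.4, 0.4]
opening: 0.0601
[-0.37993662  0.33915602  1.67393301 -0.00249315  1.124915   -1.81409783] [[ 0.002  0.135  0.991]
 [-0.003  0.991 -0.135]
 [-1.    -0.003  0.003]]
turn -0.006559491024733009
[ 0.13898487 -0.24382074  0.08014413]
```

```bash
python3 -m inch '[0,-0.03,0.01,0, 0.01,-0.07,0.025,0, 0.02,-0.11,0.04,0, 0.03,-0.15,0.05,0, 0.03,-0.19,0.065,0, 0.03,-0.22,0.075,0, 0.03,-0.24,0.08,0, 0.03,-0.244,0.08,0, 0.03,-0.244,0.08,0, 0.03,-0.244,0.08,0, 0.03,-0.244,0.08,0]'
python3 - <<'E'
from h import *
o,T=st(); print(o['q'],T.round(3))
g=dpt(dc,yaw,.034,-.13,.035); v=T.T@Rb[:,1]; print('turn',np.arctan2(v[2],v[1])); print(T.T@(g-[0,0,.019]-o['tool_pos']))
for n in("scene","top"):
    p,d=ctrl.camera(n); cv2.imwrite(f"pics/{n}1.png",p[:,:,::-1]); np.save(n+'1.npy',d)
E
```

```text
t: 2.68
tool_pos: [0.5523, -0.3278, 0.2311]
eef_rot: [0.046, 0.706, -0.045, 0.705]
force: [-0.6, 0.1, -0.5]
opening: 0.0602
[-7.09490045e-01  5.52285157e-01  1.38541003e+00  5.42637882e-04
  1.20594457e+00 -2.15214594e+00] [[-0.001  0.128  0.992]
 [ 0.002  0.992 -0.128]
 [-1.     0.002 -0.001]]
turn 0.0006665419306261605
[ 0.10781627 -0.00869217  0.0027169 ]
```

View pics/scene1.png

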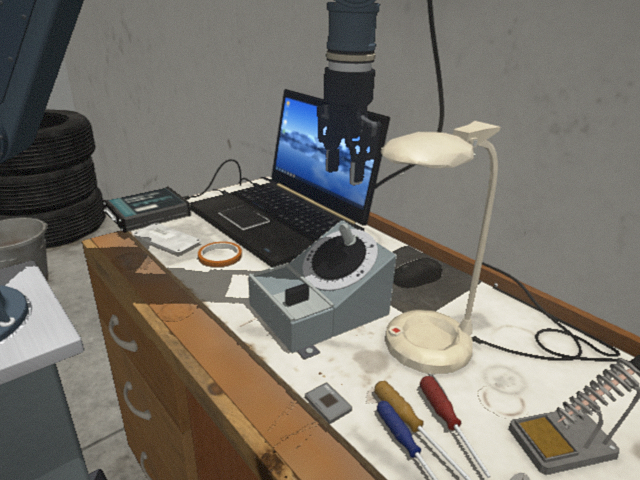

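View pics/top1.png

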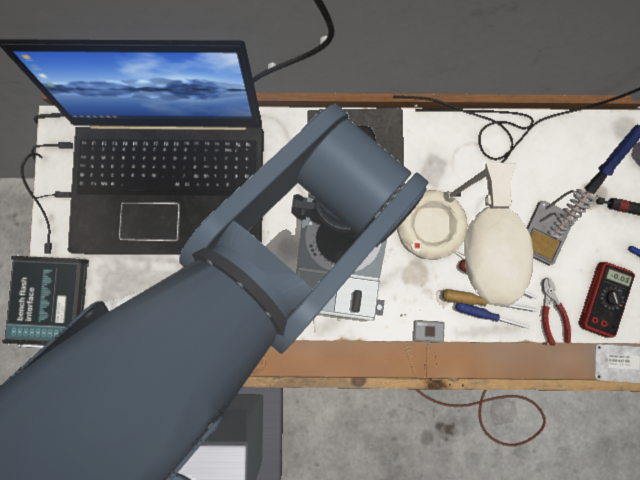

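Run:
```python
from h import *
X=cloud(np.load('top1.npy'),ctrl.get_calibration('top'))
for u,v in((422,183),(415,192),(400,215),(468,262),(470,240),(350,120),(400,180)): print(u,v,X[v,u].round(3))
L=X[200:310,460:540].reshape(-1,3); L=L[(L[:,2]>.3)]; print(L.min(0),L.max(0))
```

```text
422 183 [ 0.541 -0.385  0.557]
415 192 [ 0.531 -0.377  0.564]
400 215 [ 0.51  -0.363  0.575]
468 262 [ 0.485 -0.488  0.343]
470 240 [ 0.513 -0.49   0.345]
350 120 [ 0.79  -0.356  0.004]
400 180 [ 0.543 -0.365  0.56 ]
[ 0.42931142 -0.57055534  0.33264952] [ 0.56567959 -0.482816    0.36477391]
```

```bash
python3 -m inch '[0.01,-0.009,0.003,0, 0.03,-0.009,0.003,0, 0.05,-0.009,0.003,0, 0.065,-0.009,0.003,0, 0.08,-0.009,0.003,0, 0.09,-0.009,0.003,0, 0.1,-0.009,0.003,0, 0.105,-0.009,0.003,0, 0.108,-0.009,0.003,0, 0.108,-0.009,0.003,0, 0.108,-0.009,0.003,0]'
python3 - <<'E'
from h import *
o,T=st(); print(o['q'],T.round(3))
g=dpt(dc,yaw,.034,-.13,.035); print(T.T@(g-[0,0,.019]-o['tool_pos']))
p,d=ctrl.camera('scene'); cv2.imwrite(f"pics/scene2.png",cv2.resize(p[130:330,230:430,::-1],None,fx=3,fy=3))
E
```

```text
t: 3.7
tool_pos: [0.5548, -0.3397, 0.1238]
eef_rot: [0.046, 0.705, -0.046, 0.706]
force: [0.2, 0.3, 1.2]
opening: 0.0599
[-7.20771453e-01  6.87615723e-01  1.45552153e+00 -1.92503538e-05
  9.97344448e-01 -2.16186703e+00] [[ 0.001  0.129  0.992]
 [-0.001  0.992 -0.129]
 [-1.    -0.001  0.001]]
[ 0.00058848  0.00294813 -0.00144497]
```

View pics/scene2.png

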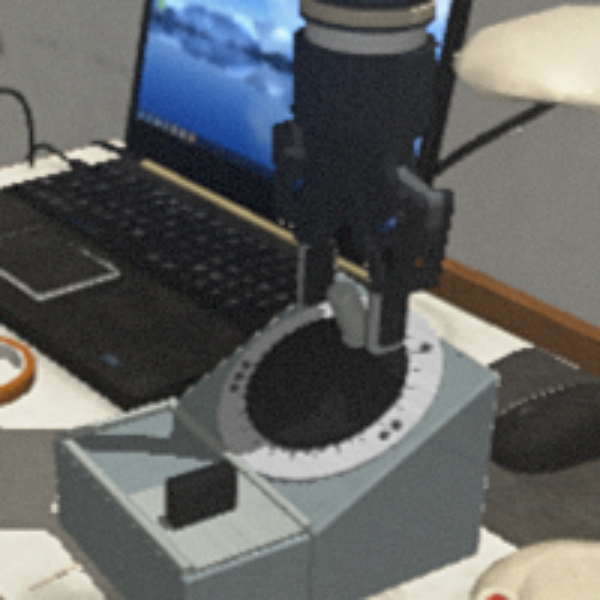

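```bash
python3 -m inch '[0,0.003,-0.001,0, 0,0.003,-0.001,0, 0,0.003,-0.001,0, 0,0.003,-0.001,0, 0,0.003,-0.001,0, 0,0.003,-0.001,0, 0,0.003,-0.001,0, 0,0.003,-0.001,0]' 0
python3 - <<'E'
from h import *
o,T=st(); print(o['q'],o['force'],T.round(4))
p=o['tool_pos']+[0,0,.019]; print('dial local',dialR(yaw).T@(p-dc))
p,d=ctrl.camera('scene'); cv2.imwrite(f"pics/scene3.png",cv2.resize(p[180:330,260:430,::-1],None,fx=4,fy=4))
E
```

```text
t: 4.42
tool_pos: [0.554, -0.3363, 0.1239]
eef_rot: [0.046, 0.705, -0.046, 0.706]
force: [-0.9, 1.9, 5.5]
opening: 0.0162
[-7.17803544e-01  6.84860477e-01  1.46171275e+00  2.06316902e-05
  9.94570069e-01 -2.15882916e+00] [-0.94953351  1.85819704  5.51253026] [[ 3.000e-04  1.294e-01  9.916e-01]
 [-3.000e-04  9.916e-01 -1.294e-01]
 [-1.000e+00 -2.000e-04  4.000e-04]]
dial local [0.03417107 0.00462477 0.03555022]
```

View pics/scene3.png

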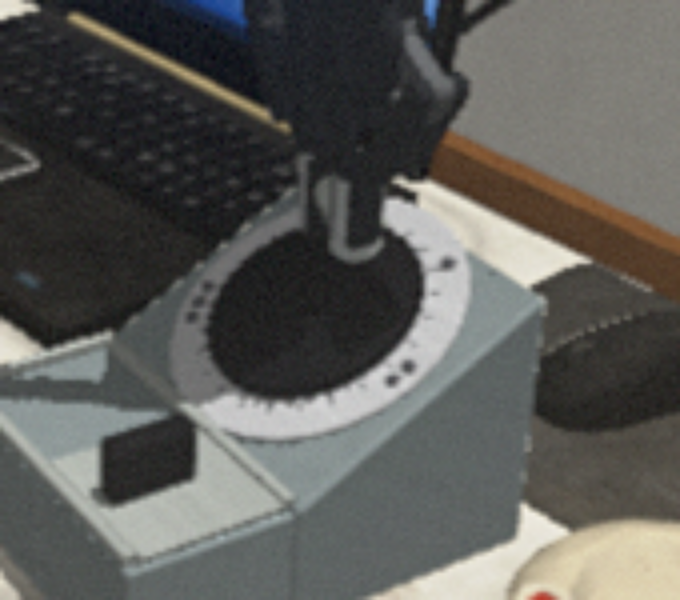

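```bash
cat >> h.py <<'E'
def arc(a0,lst):
    s,c=lambda x:np.sin(np.radians(x)),lambda x:np.cos(np.radians(x))
    print(a0); 
    print(', '.join('%.4f,%.4f,%.4f,0'%(-.01596*(c(a)-c(a0)),-.034*(s(a)-s(a0)),.03002*(c(a)-c(a0))) for a in lst))
def where():
    o,T=st(); p=o['tool_pos']+[0,0,.019]; l=dialR(yaw).T@(p-dc)
    print('t',o['t'],'ang',np.degrees(np.arctan2(-l[1],l[0])),'r',np.hypot(l[0],l[1]),'h',l[2],'F',o['force'],'open',o['opening'])
E
python3 -c "
from h import *
arc(-8,[-4,4,14,25,36,47,58,68,77,84,88,90,90,90])"
```

```text
-8
-0.0001,-0.0024,0.0002,0, -0.0001,-0.0071,0.0002,0, 0.0003,-0.0130,-0.0006,0, 0.0013,-0.0191,-0.0025,0, 0.0029,-0.0247,-0.0054,0, 0.0049,-0.0296,-0.0093,0, 0.0073,-0.0336,-0.0138,0, 0.0098,-0.0363,-0.0185,0, 0.0122,-0.0379,-0.0230,0, 0.0141,-0.0385,-0.0266,0, 0.0152,-0.0387,-0.0287,0, 0.0158,-0.0387,-0.0297,0, 0.0158,-0.0387,-0.0297,0, 0.0158,-0.0387,-0.0297,0
```

```bash
python3 -m inch '[0,-0.0024,0.0002,0, 0,-0.0071,0.0002,0, 0.0003,-0.013,-0.0006,0, 0.0013,-0.0191,-0.0025,0, 0.0029,-0.0247,-0.0054,0, 0.0049,-0.0296,-0.0093,0, 0.0066,-0.0325,-0.0125,0, 0.0078,-0.0342,-0.0147,0, 0.0078,-0.0342,-0.0147,0]'
python3 - <<'E'
from h import *
where()
p,d=ctrl.camera('scene'); cv2.imwrite(f"pics/scene4.png",cv2.resize(p[180:330,260:430,::-1],None,fx=4,fy=4)); where()
E
```

```text
t: 5.22
tool_pos: [0.5343, -0.3694, 0.1158]
eef_rot: [0.045, 0.706, -0.046, 0.706]
force: [-3.0, -1.2, 3.5]
opening: 0.016
t 5.2167 ang 61.122761464782954 r 0.03499689407884113 h 0.03551618654711103 F [-3.01201572 -1.17784691  3.4812746 ] open 0.016036533154288147
t 5.2667 ang 61.08458971065265 r 0.035029732051516174 h 0.035506332484061744 F [-2.9619029  -2.4204916   4.52996141] open 0.016204194741957164
```

View pics/scene4.png

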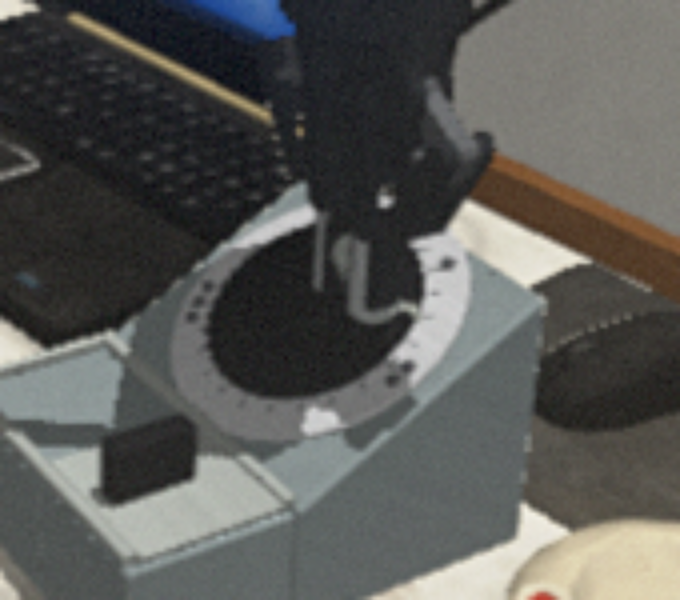

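```bash
python3 -c "
from h import *
arc(60,[65,75,88,102,116,130,144,158,172,186,200,214,228,242,256,270,284,295,300,300])"
```

```text
60
0.0012,-0.0014,-0.0023,0, 0.0038,-0.0034,-0.0072,0, 0.0074,-0.0045,-0.0140,0, 0.0113,-0.0038,-0.0213,0, 0.0150,-0.0011,-0.0282,0, 0.0182,0.0034,-0.0343,0, 0.0209,0.0095,-0.0393,0, 0.0228,0.0167,-0.0428,0, 0.0238,0.0247,-0.0447,0, 0.0239,0.0330,-0.0449,0, 0.0230,0.0411,-0.0432,0, 0.0212,0.0485,-0.0399,0, 0.0187,0.0547,-0.0351,0, 0.0155,0.0595,-0.0291,0, 0.0118,0.0624,-0.0223,0, 0.0080,0.0634,-0.0150,0, 0.0041,0.0624,-0.0077,0, 0.0012,0.0603,-0.0023,0, -0.0000,0.0589,0.0000,0, -0.0000,0.0589,0.0000,0
```

```bash
python3 -m inch '[0.0012,-0.0014,-0.0023,0, 0.0038,-0.0034,-0.0072,0, 0.0074,-0.0045,-0.0140,0, 0.0113,-0.0038,-0.0213,0, 0.0150,-0.0011,-0.0282,0, 0.0182,0.0034,-0.0343,0, 0.0209,0.0095,-0.0393,0, 0.0228,0.0167,-0.0428,0, 0.0238,0.0247,-0.0447,0, 0.0239,0.0330,-0.0449,0, 0.0230,0.0411,-0.0432,0, 0.0212,0.0485,-0.0399,0, 0.0187,0.0547,-0.0351,0, 0.0155,0.0595,-0.0291,0, 0.0118,0.0624,-0.0223,0, 0.0080,0.0634,-0.0150,0, 0.0041,0.0624,-0.0077,0, 0.0012,0.0603,-0.0023,0, 0,0.0589,0,0, 0,0.0589,0,0]'
python3 - <<'E'
from h import *
where()
p,d=ctrl.camera('scene'); cv2.imwrite(f"pics/scene5.png",cv2.resize(p[180:330,260:430,::-1],None,fx=4,fy=4)); where()
arc(300,[305,315,328,342,356,370,384,398,410,420,430,437,443,447,449,450,450,450])
E
```

```text
t: 6.93
tool_pos: [0.5415, -0.3098, 0.1156]
eef_rot: [0.046, 0.707, -0.045, 0.705]
force: [-4.9, -0.5, 5.7]
opening: 0.016
t 6.9333 ang -60.93523784360877 r 0.03363888133693828 h 0.03554709983206258 F [-4.85783319 -0.46080762  5.71655769] open 0.0159676395737625
t 6.9833 ang -61.015438583618675 r 0.033643636393691445 h 0.03554580211561591 F [-4.05222545 -1.00295264  6.12000003] open 0.015766886209289618
300
-0.0012,-0.0016,0.0022,0, -0.0033,-0.0054,0.0062,0, -0.0056,-0.0114,0.0104,0, -0.0072,-0.0189,0.0135,0, -0.0079,-0.0271,0.0149,0, -0.0077,-0.0353,0.0146,0, -0.0066,-0.0433,0.0124,0, -0.0046,-0.0504,0.0086,0, -0.0023,-0.0555,0.0043,0, 0.0000,-0.0589,-0.0000,0, 0.0025,-0.0614,-0.0047,0, 0.0044,-0.0626,-0.0083,0, 0.0060,-0.0632,-0.0114,0, 0.0071,-0.0634,-0.0134,0, 0.0077,-0.0634,-0.0145,0, 0.0080,-0.0634,-0.0150,0, 0.0080,-0.0634,-0.0150,0, 0.0080,-0.0634,-0.0150,0
```

View pics/scene5.png

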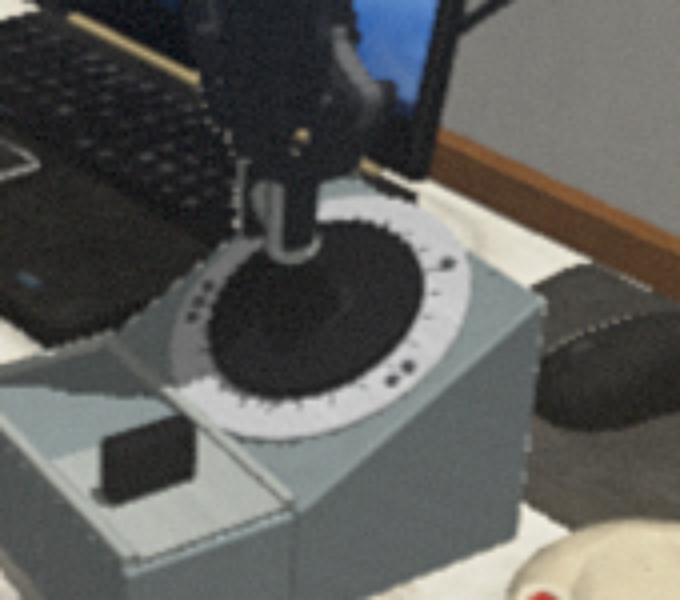

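```bash
python3 -m inch '[-0.0012,-0.0016,0.0022,0, -0.0033,-0.0054,0.0062,0, -0.0056,-0.0114,0.0104,0, -0.0072,-0.0189,0.0135,0, -0.0079,-0.0271,0.0149,0, -0.0077,-0.0353,0.0146,0, -0.0066,-0.0433,0.0124,0, -0.0046,-0.0504,0.0086,0, -0.0023,-0.0555,0.0043,0, 0,-0.0589,0,0, 0.0025,-0.0614,-0.0047,0, 0.0044,-0.0626,-0.0083,0, 0.0060,-0.0632,-0.0114,0, 0.0060,-0.0632,-0.0114,0, 0.0060,-0.0632,-0.0114,0]'
python3 - <<'E'
from h import *
where()
for n in('scene','top'):
    p,d=ctrl.camera(n); e=(180,330,260,430) if n=='scene' else (180,330,270,420); np.save(n+'6.npy',d)
    cv2.imwrite(f"pics/{n}6.png",cv2.resize(p[e[0]:e[1],e[2]:e[3],::-1],None,fx=4,fy=4)); where()
E
```

```text
t: 8.23
tool_pos: [0.5234, -0.3719, 0.1102]
eef_rot: [0.045, 0.705, -0.046, 0.706]
force: [-2.9, -0.8, 5.2]
opening: 0.0161
t 8.2333 ang 81.77924571958566 r 0.03490877692837685 h 0.035485341682472304 F [-2.88844194 -0.76487556  5.17005581] open 0.016066998673363395
t 8.2833 ang 81.79178597922294 r 0.03491348690733141 h 0.03546438743711754 F [-0.8029143   0.01978944  6.01210248] open 0.01594345399309319
t 8.3333 ang 81.80962809484741 r 0.0349172932954396 h 0.035478271236498896 F [-1.58571738 -0.37016491  5.23049613] open 0.016509517534322532
```

View pics/scene6.png

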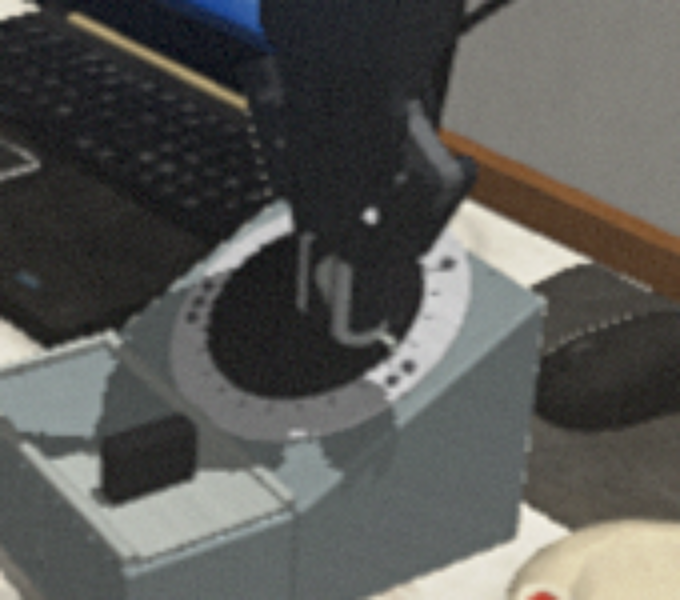

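View pics/top6.png

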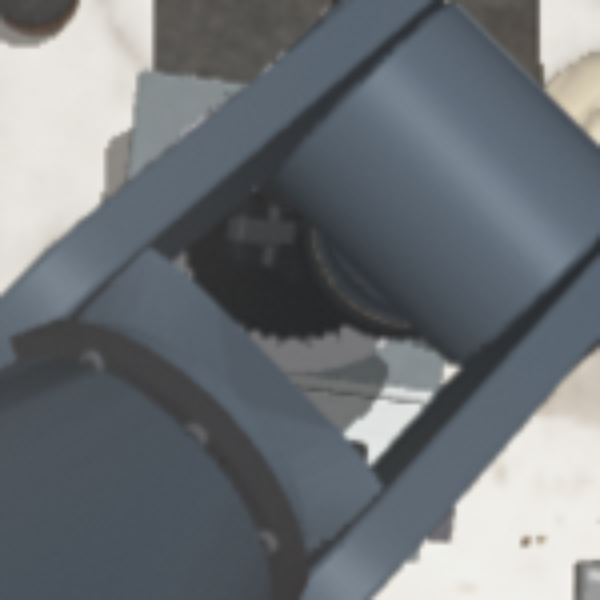

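Run:
```python
from h import *
C=ctrl.get_calibration('scene'); c=[.5433,-.3376,.0968]; y=-.1372
for h in(0,.004,.008):
  for r in (.044,.048): print(h,r,[(a,proj(dpt(c,y,r,np.radians(a),h),C).round(1)) for a in (72,78,84,90)])
print(proj(dpt(c,y,.0605,np.pi/2),C))
```

```text
0 0.044 [(72, array([359.1, 262.6])), (78, array([357.6, 264.5])), (84, array([355.8, 266.4])), (90, array([353.8, 268.2]))]
0 0.048 [(72, array([361. , 263.1])), (78, array([359.3, 265.3])), (84, array([357.4, 267.4])), (90, array([355.2, 269.3]))]
0.004 0.044 [(72, array([358.4, 261. ])), (78, array([356.8, 263. ])), (84, array([355. , 264.9])), (90, array([353. , 266.7]))]
0.004 0.048 [(72, array([360.3, 261.6])), (78, array([358.6, 263.7])), (84, array([356.6, 265.8])), (90, array([354.5, 267.8]))]
0.008 0.044 [(72, array([357.6, 259.5])), (78, array([356. , 261.4])), (84, array([354.2, 263.4])), (90, array([352.3, 265.2]))]
0.008 0.048 [(72, array([359.5, 260. ])), (78, array([357.8, 262.2])), (84, array([355.8, 264.3])), (90, array([353.7, 266.2]))]
[359.72360236 272.76460543]
```

```bash
python3 -c "
from h import *
arc(83,[85,87.5,90,91])"
```

```text
83
0.0006,-0.0001,-0.0010,0, 0.0012,-0.0002,-0.0023,0, 0.0019,-0.0003,-0.0037,0, 0.0022,-0.0002,-0.0042,0
```

```bash
python3 -m inch '[0.0006,-0.0001,-0.0010,0, 0.0012,-0.0002,-0.0023,0, 0.0019,-0.0003,-0.0037,0, 0.0022,-0.0002,-0.0042,0, 0.0022,-0.0002,-0.0042,0, 0.0022,-0.0002,-0.0042,0]'
python3 - <<'E'
from h import *
where()
for n in('scene',):
    p,d=ctrl.camera(n); e=(220,300,310,400)
    cv2.imwrite(f"pics/{n}7.png",cv2.resize(p[e[0]:e[1],e[2]:e[3],::-1],None,fx=7,fy=7)); where()
E
```

```text
t: 8.83
tool_pos: [0.5198, -0.3717, 0.1082]
eef_rot: [0.045, 0.705, -0.047, 0.706]
force: [-1.3, -1.1, 5.7]
opening: 0.016
t 8.8333 ang 88.44839604371307 r 0.03484877595938281 h 0.035444447489973774 F [-1.2926427  -1.05025863  5.65360966] open 0.016024700339889952
t 8.8833 ang 88.42698273689847 r 0.03485805861283427 h 0.0354518009527329 F [-1.25465736 -1.18145138  6.14179431] open 0.016424899949070922
```

View pics/scene7.png

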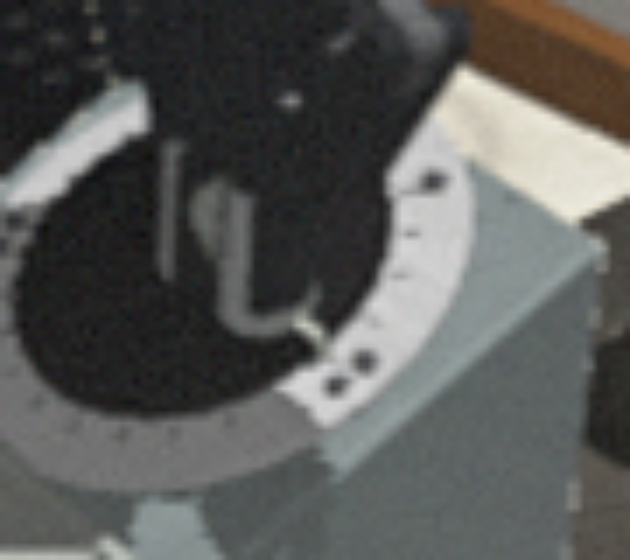

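```bash
python3 -c "
from h import *
arc(91,[87,80,70,57,43,29,15,1,-13,-27,-41,-55,-69,-83,-97,-111,-125,-138,-147,-150])
arc(-150,[-154,-163,-175,-188,-202,-216,-230,-244,-258,-272,-286,-300,-314,-328,-342,-356,-370,-381,-388,-390])"
```

```text
91
-0.0011,0.0000,0.0021,0, -0.0030,0.0005,0.0057,0, -0.0057,0.0020,0.0108,0, -0.0090,0.0055,0.0169,0, -0.0120,0.0108,0.0225,0, -0.0142,0.0175,0.0268,0, -0.0157,0.0252,0.0295,0, -0.0162,0.0334,0.0305,0, -0.0158,0.0416,0.0298,0, -0.0145,0.0494,0.0273,0, -0.0123,0.0563,0.0232,0, -0.0094,0.0618,0.0177,0, -0.0060,0.0657,0.0113,0, -0.0022,0.0677,0.0042,0, 0.0017,0.0677,-0.0031,0, 0.0054,0.0657,-0.0102,0, 0.0089,0.0618,-0.0167,0, 0.0116,0.0567,-0.0218,0, 0.0131,0.0525,-0.0247,0, 0.0135,0.0510,-0.0255,0
-150
0.0005,-0.0021,-0.0010,0, 0.0014,-0.0071,-0.0027,0, 0.0021,-0.0140,-0.0039,0, 0.0020,-0.0217,-0.0037,0, 0.0010,-0.0297,-0.0018,0, -0.0009,-0.0370,0.0017,0, -0.0036,-0.0430,0.0067,0, -0.0068,-0.0476,0.0128,0, -0.0105,-0.0503,0.0198,0, -0.0144,-0.0510,0.0270,0, -0.0182,-0.0497,0.0343,0, -0.0218,-0.0464,0.0410,0, -0.0249,-0.0415,0.0469,0, -0.0274,-0.0350,0.0515,0, -0.0290,-0.0275,0.0545,0, -0.0297,-0.0194,0.0559,0, -0.0295,-0.0111,0.0556,0, -0.0287,-0.0048,0.0540,0, -0.0279,-0.0010,0.0525,0, -0.0276,0.0000,0.0520,0
```

```bash
python3 -m inch '[-0.0011,0,0.0021,0, -0.0030,0.0005,0.0057,0, -0.0057,0.0020,0.0108,0, -0.0090,0.0055,0.0169,0, -0.0120,0.0108,0.0225,0, -0.0142,0.0175,0.0268,0, -0.0157,0.0252,0.0295,0, -0.0162,0.0334,0.0305,0, -0.0158,0.0416,0.0298,0, -0.0145,0.0494,0.0273,0, -0.0123,0.0563,0.0232,0, -0.0094,0.0618,0.0177,0, -0.0060,0.0657,0.0113,0, -0.0022,0.0677,0.0042,0, 0.0017,0.0677,-0.0031,0, 0.0054,0.0657,-0.0102,0, 0.0089,0.0618,-0.0167,0, 0.0116,0.0567,-0.0218,0, 0.0131,0.0525,-0.0247,0, 0.0135,0.0510,-0.0255,0]'; python3 -c "
from h import *
where()"
python3 -m inch '[0.0005,-0.0021,-0.0010,0, 0.0014,-0.0071,-0.0027,0, 0.0021,-0.0140,-0.0039,0, 0.0020,-0.0217,-0.0037,0, 0.0010,-0.0297,-0.0018,0, -0.0009,-0.0370,0.0017,0, -0.0036,-0.0430,0.0067,0, -0.0068,-0.0476,0.0128,0, -0.0105,-0.0503,0.0198,0, -0.0144,-0.0510,0.0270,0, -0.0182,-0.0497,0.0343,0, -0.0218,-0.0464,0.0410,0, -0.0249,-0.0415,0.0469,0, -0.0274,-0.0350,0.0515,0, -0.0290,-0.0275,0.0545,0, -0.0297,-0.0194,0.0559,0, -0.0295,-0.0111,0.0556,0, -0.0287,-0.0048,0.0540,0, -0.0279,-0.0010,0.0525,0, -0.0276,0,0.0520,0]'; python3 -c "
from h import *
where()
arc(-30,[-34,-43,-55,-68,-80,-91,-100,-107,-111,-112,-112,-112])
p,d=ctrl.camera('scene'); e=(180,330,260,430)
cv2.imwrite('pics/scene8.png',cv2.resize(p[e[0]:e[1],e[2]:e[3],::-1],None,fx=4,fy=4))"
```

```text
t: 10.55
tool_pos: [0.5008, -0.317, 0.0945]
eef_rot: [0.046, 0.705, -0.046, 0.706]
force: [-2.6, 0.5, 8.4]
opening: 0.0162
t 10.55 ang -149.09229443053664 r 0.033083256544468254 h 0.03547777614311376 F [-2.63153709  0.48875212  8.42954626] open 0.01618943710719993
t: 12.22
tool_pos: [0.5515, -0.3232, 0.1217]
eef_rot: [0.045, 0.706, -0.046, 0.705]
force: [-4.9, -2.8, 6.1]
opening: 0.0164
t 12.2167 ang -30.49578431786021 r 0.03422111873493928 h 0.03552113806745675 F [-4.86426729 -2.78093578  6.11507741] open 0.016375652477274114
-30
0.0006,0.0020,-0.0011,0, 0.0021,0.0062,-0.0040,0, 0.0047,0.0109,-0.0088,0, 0.0078,0.0145,-0.0148,0, 0.0111,0.0165,-0.0208,0, 0.0141,0.0170,-0.0265,0, 0.0166,0.0165,-0.0312,0, 0.0185,0.0155,-0.0348,0, 0.0195,0.0147,-0.0368,0, 0.0198,0.0145,-0.0372,0, 0.0198,0.0145,-0.0372,0, 0.0198,0.0145,-0.0372,0
```

View pics/scene8.png

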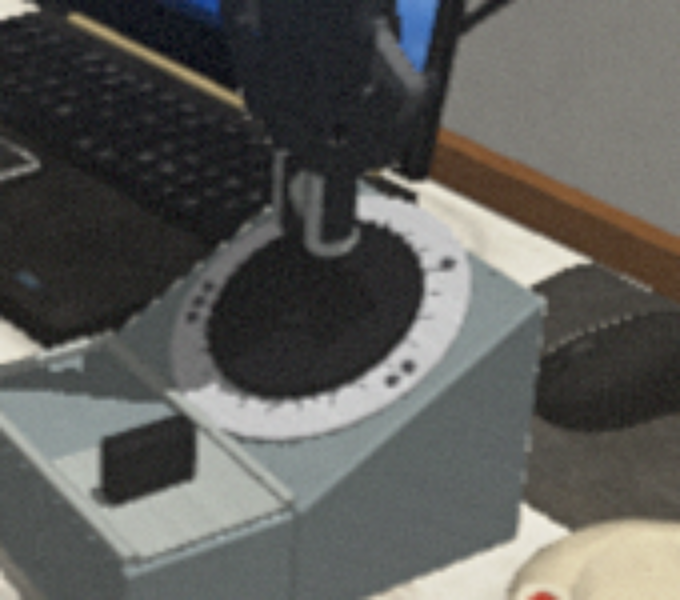

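```bash
python3 -m inch '[0.0006,0.0020,-0.0011,0, 0.0021,0.0062,-0.0040,0, 0.0047,0.0109,-0.0088,0, 0.0078,0.0145,-0.0148,0, 0.0111,0.0165,-0.0208,0, 0.0141,0.0170,-0.0265,0, 0.0166,0.0165,-0.0312,0, 0.0185,0.0155,-0.0348,0, 0.0195,0.0147,-0.0368,0, 0.0198,0.0145,-0.0372,0, 0.0198,0.0145,-0.0372,0, 0.0198,0.0145,-0.0372,0]'; python3 -c "
from h import *
where()
arc(-112,[-114,-117,-120,-121])
p,d=ctrl.camera('scene'); e=(180,330,260,430)
cv2.imwrite('pics/scene9.png',cv2.resize(p[e[0]:e[1],e[2]:e[3],::-1],None,fx=4,fy=4))
p,d=ctrl.camera('top'); e=(180,330,270,420)
cv2.imwrite('pics/top9.png',cv2.resize(p[e[0]:e[1],e[2]:e[3],::-1],None,fx=4,fy=4))
"
```

```text
t: 13.27
tool_pos: [0.5178, -0.3049, 0.1026]
eef_rot: [0.045, 0.705, -0.046, 0.706]
force: [-2.1, -0.4, 7.4]
opening: 0.0159
t 13.2667 ang -109.59519853185317 r 0.03308433777602169 h 0.03548763524905149 F [-2.08023475 -0.43861365  7.41601776] open 0.01593891175442104
-112
0.0005,-0.0005,-0.0010,0, 0.0013,-0.0012,-0.0024,0, 0.0020,-0.0021,-0.0038,0, 0.0022,-0.0024,-0.0042,0
```

View pics/scene9.png

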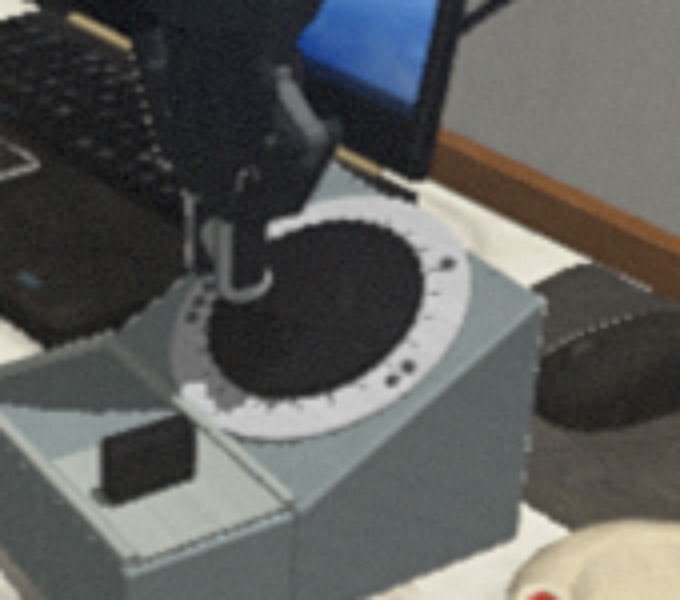

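View pics/top9.png

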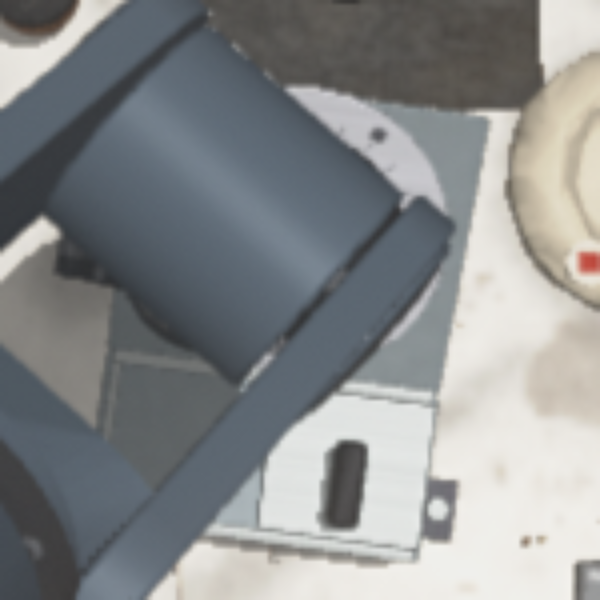

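```bash
python3 -m inch '[0.0005,-0.0005,-0.0010,0, 0.0013,-0.0012,-0.0024,0, 0.0020,-0.0021,-0.0038,0, 0.0024,-0.0026,-0.0046,0, 0.0024,-0.0026,-0.0046,0, 0.0024,-0.0026,-0.0046,0]'; python3 -c "
from h import *
where()
arc(-121.8,[-117,-109,-98,-85,-71,-57,-43,-29,-15,-1,10,18,23,25,25,25])
p,d=ctrl.camera('scene'); e=(220,300,290,380)
cv2.imwrite('pics/scene10.png',cv2.resize(p[e[0]:e[1],e[2]:e[3],::-1],None,fx=7,fy=7))
"
```

```text
t: 13.87
tool_pos: [0.513, -0.3067, 0.1003]
eef_rot: [0.045, 0.705, -0.046, 0.706]
force: [-2.0, -0.6, 8.4]
opening: 0.016
t 13.8667 ang -119.28348063069221 r 0.03300728985607951 h 0.03548816158347079 F [-2.01841595 -0.62757968  8.35386573] open 0.015995023084359954
-121.8
-0.0012,0.0014,0.0022,0, -0.0032,0.0033,0.0060,0, -0.0062,0.0048,0.0116,0, -0.0098,0.0050,0.0184,0, -0.0136,0.0033,0.0256,0, -0.0171,-0.0004,0.0322,0, -0.0201,-0.0057,0.0378,0, -0.0224,-0.0124,0.0421,0, -0.0238,-0.0201,0.0448,0, -0.0244,-0.0283,0.0458,0, -0.0241,-0.0348,0.0454,0, -0.0236,-0.0394,0.0444,0, -0.0231,-0.0422,0.0435,0, -0.0229,-0.0433,0.0430,0, -0.0229,-0.0433,0.0430,0, -0.0229,-0.0433,0.0430,0
```

View pics/scene10.png

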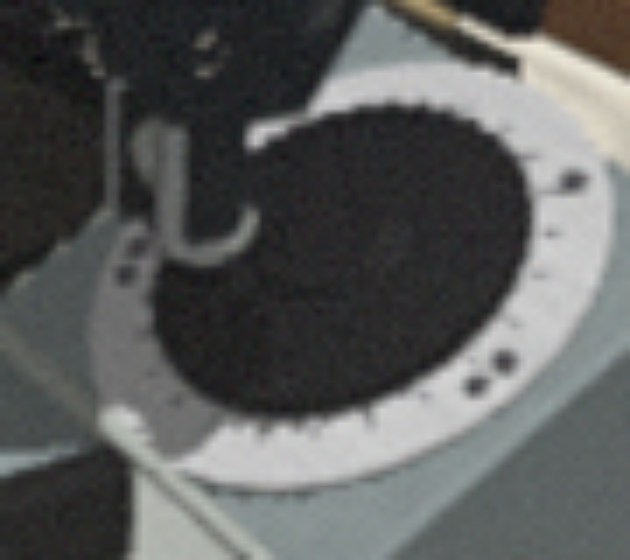

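Run:
```python
from h import *
C=ctrl.get_calibration('scene'); c=[.5433,-.3376,.0968]; y=-.1372
for a in(-110,-115,-120,-125,-130): print(a,(proj(dpt(c,y,.034,np.radians(a),.046),C)-[290,220])*7, (proj(dpt(c,y,.034,np.radians(a),.029),C)-[290,220])*7)
print(7*(proj(dpt(c,y,.034,np.radians(90),.046),C)-[310,220]))
```

```text
-110 [169.03309838 108.48744063] [194.87292734 154.9875964 ]
-115 [162.94678694 117.19377342] [188.90853542 163.65984115]
-120 [157.68100032 126.04230518] [183.75926915 172.48085981]
-125 [153.27776017 134.9710543 ] [179.46626718 181.38883361]
-130 [149.7738647  143.91674936] [176.06545859 190.32062016]
[216.73700431 191.57606748]
```

```bash
python3 -m inch '[-0.0012,0.0014,0.0022,0, -0.0032,0.0033,0.0060,0, -0.0062,0.0048,0.0116,0, -0.0098,0.0050,0.0184,0, -0.0136,0.0033,0.0256,0, -0.0171,-0.0004,0.0322,0, -0.0201,-0.0057,0.0378,0, -0.0224,-0.0124,0.0421,0, -0.0238,-0.0201,0.0448,0, -0.0244,-0.0283,0.0458,0, -0.0241,-0.0348,0.0454,0, -0.0236,-0.0394,0.0444,0, -0.0231,-0.0422,0.0435,0, -0.0229,-0.0433,0.0430,0, -0.0229,-0.0433,0.0430,0]'; python3 -c "
from h import *
where()
arc(25,[27,29,30,31])
p,d=ctrl.camera('scene'); e=(200,300,300,400)
cv2.imwrite('pics/scene11.png',cv2.resize(p[e[0]:e[1],e[2]:e[3],::-1],None,fx=6,fy=6))
"
```

```text
t: 15.17
tool_pos: [0.5496, -0.3548, 0.1228]
eef_rot: [0.046, 0.705, -0.046, 0.706]
force: [-3.6, 0.9, 5.7]
opening: 0.0163
t 15.1667 ang 23.9775453345101 r 0.0349240992054692 h 0.03549791989973315 F [-3.57016853  0.8749769   5.70696821] open 0.016301687355264525
25
0.0002,-0.0011,-0.0005,0, 0.0005,-0.0021,-0.0010,0, 0.0006,-0.0026,-0.0012,0, 0.0008,-0.0031,-0.0015,0
```

View pics/scene11.png

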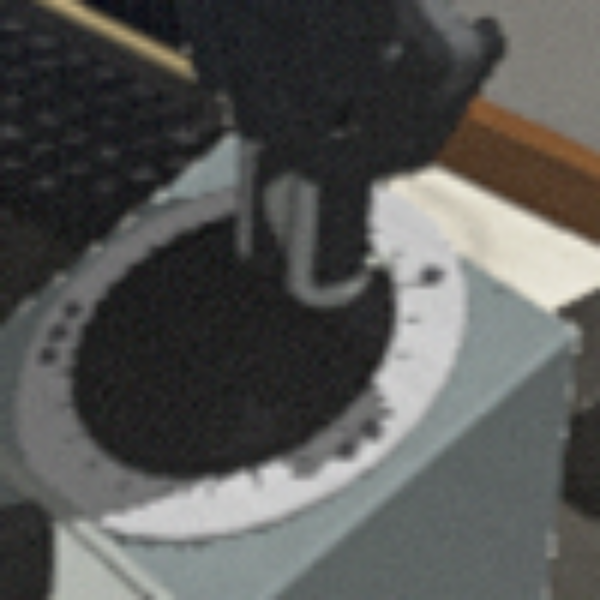

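```bash
python3 -m inch '[0.0002,-0.0011,-0.0005,0, 0.0005,-0.0021,-0.0010,0, 0.0008,-0.0031,-0.0015,0, 0.0009,-0.0034,-0.0017,0, 0.0009,-0.0034,-0.0017,0, 0.0009,-0.0034,-0.0017,0]'; python3 -c "
from h import *
where()
p,d=ctrl.camera('scene'); e=(200,300,300,400)
cv2.imwrite('pics/scene12.png',cv2.resize(p[e[0]:e[1],e[2]:e[3],::-1],None,fx=6,fy=6))
"
```

```text
t: 15.72
tool_pos: [0.5479, -0.3577, 0.1221]
eef_rot: [0.046, 0.705, -0.046, 0.706]
force: [-2.0, 0.6, 7.0]
opening: 0.0161
t 15.7167 ang 29.676470531288828 r 0.03497315611273436 h 0.03548223175342715 F [-1.98040587  0.57033549  6.97258371] open 0.0160872899667457
```

View pics/scene12.png

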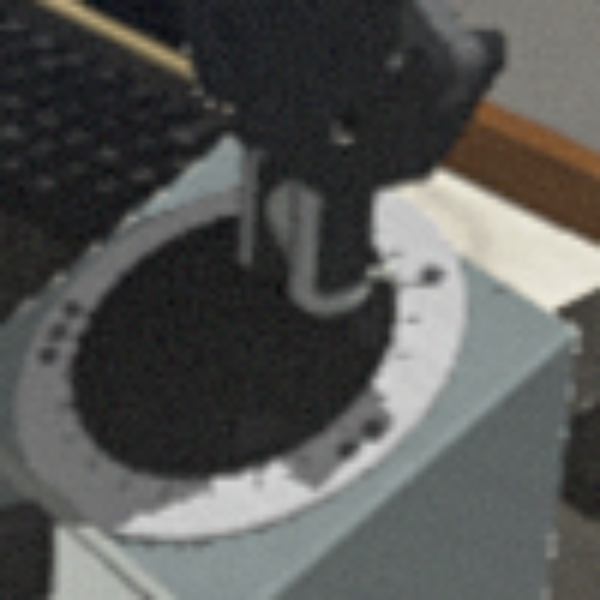

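Run:
```python
from h import *
C=ctrl.get_calibration('scene'); c=[.5433,-.3376,.0968]; y=-.1372
for h in(0,.004,.006): 
 for r in(.044,.048): print(h,r,[(a,((proj(dpt(c,y,r,np.radians(a),h),C)-[300,200])*6).round()) for a in (20,25,30,35)])
print((proj(dpt(c,y,.0605,np.radians(30)),C)-[300,200])*6)
print([(a,((proj(dpt(c,y,.054,np.radians(a)),C)-[300,200])*6).round()) for a in (20,30)])
```

```text
0 0.044 [(20, array([371., 274.])), (25, array([375., 282.])), (30, array([377., 291.])), (35, array([379., 300.]))]
0 0.048 [(20, array([383., 268.])), (25, array([387., 277.])), (30, array([390., 287.])), (35, array([392., 297.]))]
0.004 0.044 [(20, array([367., 265.])), (25, array([370., 273.])), (30, array([373., 282.])), (35, array([374., 291.]))]
0.004 0.048 [(20, array([379., 259.])), (25, array([383., 268.])), (30, array([386., 277.])), (35, array([388., 287.]))]
0.006 0.044 [(20, array([364., 260.])), (25, array([368., 268.])), (30, array([370., 277.])), (35, array([372., 286.]))]
0.006 0.048 [(20, array([377., 254.])), (25, array([381., 263.])), (30, array([384., 273.])), (35, array([385., 283.]))]
[431.63971704 272.35056346]
[(20, array([402., 259.])), (30, array([410., 280.]))]
```

```bash
python3 -m inch '[0,0,0,0, 0,0,0,0, 0,0,0,0, 0,0,0,0, 0,0,0,0, -0.01,0,0,0, -0.03,0,0,0, -0.05,0,0,0, -0.07,0,0,0, -0.08,0,0,0, -0.08,0,0,0]' 0.055; python3 -c "
from h import *
o,T=st(); print(o['opening'],o['force'])
c=np.array([.5402,-.3395,0])
g=c+Rb@[-.1065,-.039,0]; g[2]=.069; print(g, T.T@(g-o['tool_pos']),T.round(3))
p,d=ctrl.camera('scene'); e=(200,300,300,400)
cv2.imwrite('pics/scene13.png',cv2.resize(p[e[0]:e[1],e[2]:e[3],::-1],None,fx=6,fy=6))
"
```

```text
t: 16.68
tool_pos: [0.5482, -0.3594, 0.2048]
eef_rot: [0.044, 0.704, -0.047, 0.707]
force: [0.5, -0.8, 0.8]
opening: 0.0552
0.05515145840536416 [ 0.53079689 -0.84734439  0.82719681]
[ 0.42956785 -0.36447552  0.069     ] [ 0.13519743 -0.01990433 -0.11771815] [[ 0.005  0.129  0.992]
 [-0.005  0.992 -0.129]
 [-1.    -0.004  0.006]]
```

View pics/scene13.png

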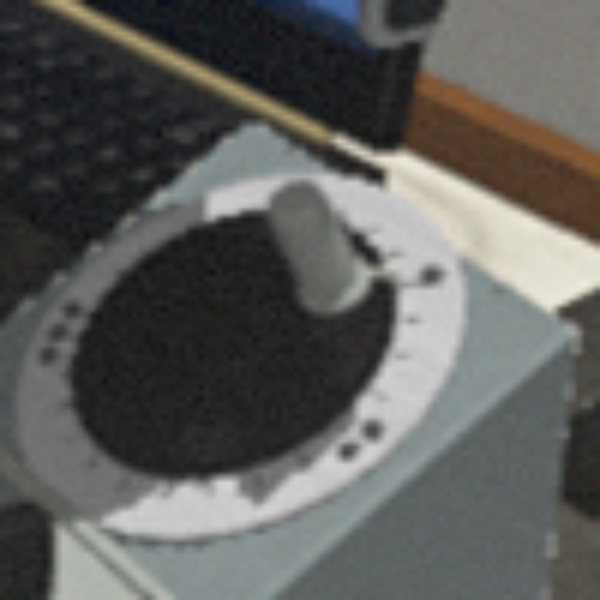

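```bash
python3 -m inch '[0,-0.004,-0.02,0, 0,-0.008,-0.05,0, 0,-0.012,-0.08,0, 0.01,-0.016,-0.1,0, 0.03,-0.019,-0.114,0, 0.05,-0.02,-0.118,0, 0.06,-0.02,-0.118,0, 0.06,-0.02,-0.118,0, 0.06,-0.02,-0.118,0]'; python3 -c "
from h import *
o,T=st(); print(o['opening'],o['force'])
c=np.array([.5402,-.3395,0])
g=c+Rb@[-.1065,-.039,0]; g[2]=.069; print(g, T.T@(g-o['tool_pos']),T.round(3))
p,d=ctrl.camera('scene'); e=(200,350,230,400)
cv2.imwrite('pics/scene14.png',cv2.resize(p[e[0]:e[1],e[2]:e[3],::-1],None,fx=4,fy=4))
"
```

```text
t: 17.48
tool_pos: [0.4272, -0.3623, 0.1403]
eef_rot: [0.046, 0.706, -0.045, 0.705]
force: [0.6, -0.4, 0.5]
opening: 0.0551
0.05508115189420508 [ 0.63371154 -0.39650562  0.52496058]
[ 0.42956785 -0.36447552  0.069     ] [ 0.07130093 -0.00192635  0.00270324] [[-0.001  0.129  0.992]
 [ 0.002  0.992 -0.129]
 [-1.     0.001 -0.001]]
```

View pics/scene14.png

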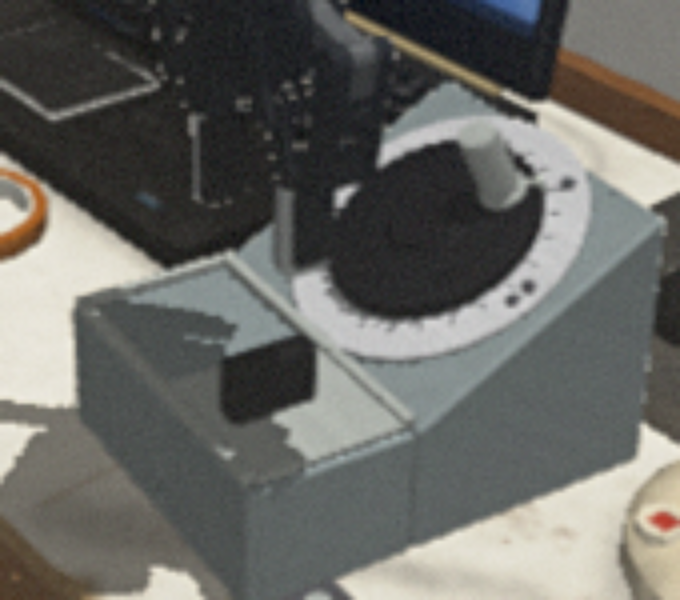

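```bash
python3 -m inch '[0.01,-0.002,0.002,0, 0.03,-0.002,0.002,0, 0.045,-0.002,0.002,0, 0.056,-0.002,0.002,0, 0.064,-0.002,0.002,0, 0.069,-0.002,0.002,0, 0.069,-0.002,0.002,0]'; python3 -c "
from h import *
o,T=st(); print(o['opening'],o['force'],o['tool_pos'])
p,d=ctrl.camera('scene'); e=(200,350,230,400)
cv2.imwrite('pics/scene15.png',cv2.resize(p[e[0]:e[1],e[2]:e[3],::-1],None,fx=4,fy=4))
"
```

```text
t: 18.12
tool_pos: [0.4288, -0.3646, 0.0714]
eef_rot: [0.046, 0.706, -0.045, 0.705]
force: [-0.5, 0.2, 0.1]
opening: 0.0547
0.054682478505977204 [-0.51302269  0.18927303  0.12851445] [ 0.42875481 -0.36457332  0.07135516]
```

View pics/scene15.png

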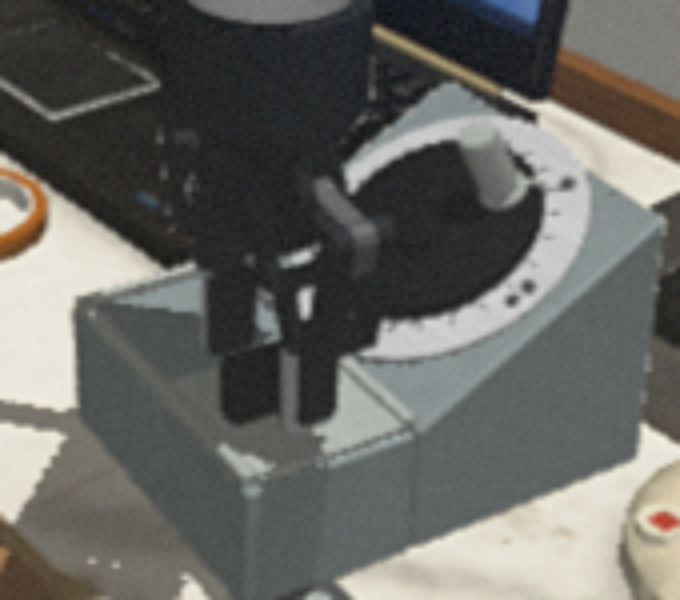

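Fingers straddle the bar (around crop (265,385)). Close on it.

```bash
python3 -m inch '[0,0,0,0, 0,0,0,0, 0,0,0,0, 0,0,0,0, 0,0,0,0, 0,0,0,0, 0,0,0,0]' 0; python3 -m inch '[0,0.002,0,0, 0,0.005,0,0, 0,0.009,0,0, 0,0.012,0,0, 0,0.012,0,0, 0,0.012,0,0]'; python3 -c "
from h import *
o,T=st(); print(o['opening'],o['force'],o['tool_pos'], T.T@(o['tool_pos']-[ 0.42875481,-0.36457332,0.07135516]))"
```

```text
t: 18.75
tool_pos: [0.4291, -0.3653, 0.0731]
eef_rot: [0.045, 0.705, -0.046, 0.706]
force: [-0.4, 0.5, 5.6]
opening: 0.0126
t: 19.25
tool_pos: [0.4306, -0.3532, 0.073]
eef_rot: [0.045, 0.705, -0.046, 0.706]
force: [-0.3, 0.6, 5.0]
opening: 0.013
0.012960481602807683 [-0.3179126   0.60956831  4.95526522] [ 0.43062163 -0.35324118  0.07303926] [-0.00169595  0.01147645  0.00039193]
```

```bash
python3 -m inch '[0,0.003,0,0, 0,0.008,0,0, 0,0.014,0,0, 0,0.020,0,0, 0,0.026,0,0, 0,0.032,0,0, 0,0.038,0,0, 0,0.043,0,0, 0,0.047,0,0, 0,0.050,0,0, 0,0.052,0,0, 0,0.054,0,0, 0,0.0555,0,0, 0,0.056,0,0, 0,0.056,0,0]'; python3 -c "
from h import *
o,T=st(); print(o['opening'],o['force'],o['tool_pos'], T.T@(o['tool_pos']-[ 0.4291, -0.3653, 0.0731]))
p,d=ctrl.camera('scene'); e=(200,350,230,400)
cv2.imwrite('pics/scene16.png',cv2.resize(p[e[0]:e[1],e[2]:e[3],::-1],None,fx=4,fy=4))"
```

```text
t: 20.5
tool_pos: [0.4374, -0.2998, 0.0731]
eef_rot: [0.044, 0.705, -0.047, 0.706]
force: [-5.3, -6.2, 5.6]
opening: 0.013
0.012986189358248475 [-5.26850139 -6.24824286  5.59122273] [ 0.43741582 -0.29977729  0.07305132] [-0.00023705  0.06604778 -0.00012546]
```

View pics/scene16.png

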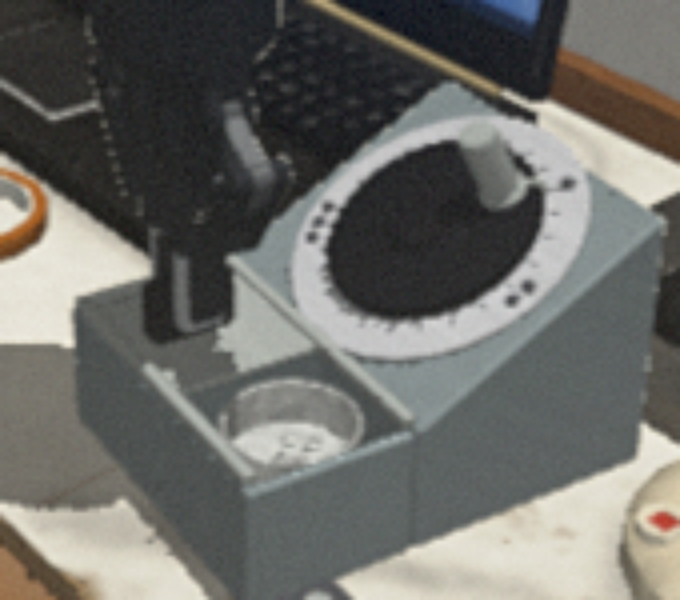

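```bash
python3 -m inch '[0,0.001,0,0, 0,0.002,0,0, 0,0.002,0,0, 0,0.002,0,0]'; python3 -m inch '[0,-0.001,0,0, 0,-0.0015,0,0, 0,-0.0015,0,0, 0,-0.0015,0,0, 0,-0.0015,0,0, 0,-0.0015,0,0]' 0.04; python3 -m inch '[-0.01,0,0,0, -0.03,0,0,0, -0.06,0,0,0, -0.09,0,0,0, -0.11,0,-0.02,0, -0.12,0.02,-0.04,0, -0.12,0.05,-0.05,0, -0.12,0.08,-0.05,0, -0.12,0.11,-0.05,0, -0.12,0.13,-0.05,0, -0.12,0.15,-0.05,0, -0.12,0.15,-0.05,0, -0.12,0.15,-0.05,0]'
python3 - <<'E'
from h import *
for n in("scene","top"):
    p,d=ctrl.camera(n); cv2.imwrite(f"pics/{n}17.png",p[:,:,::-1]); np.save(n+'17.npy',d)
c=np.array([.5397,-.3397,0])
for n in('scene','top'):
    X=cloud(np.load(n+'17.npy'),ctrl.get_calibration(n)).reshape(-1,3)
    B=(X-c)@Rb
    g=B[(B[:,0]<-.08)&(B[:,0]>-.135)&(abs(B[:,1])<.08)&(B[:,2]>.075)&(B[:,2]<.1)]
    if len(g): print('grip',len(g),g.min(0),g.max(0))
print(ctrl.get_obs()['force'])
E
```

```text
t: 20.88
tool_pos: [0.4375, -0.2997, 0.0731]
eef_rot: [0.043, 0.705, -0.048, 0.706]
force: [-7.9, -11.1, 4.2]
opening: 0.0125
t: 21.38
tool_pos: [0.4378, -0.2965, 0.0721]
eef_rot: [0.046, 0.706, -0.046, 0.706]
force: [0.2, -0.3, 0.0]
opening: 0.04
t: 22.47
tool_pos: [0.4076, -0.1409, 0.1928]
eef_rot: [0.045, 0.705, -0.045, 0.706]
force: [0.5, -0.4, -0.6]
opening: 0.0398
grip 288 [-0.12592554  0.01729638  0.07500104] [-0.08686207  0.03406183  0.09460437]
grip 170 [-0.12759684  0.02070756  0.0843804 ] [-0.08798347  0.03464875  0.09523251]
[ 0.08831937 -0.42269486  0.00561268]
```

View pics/scene17.png

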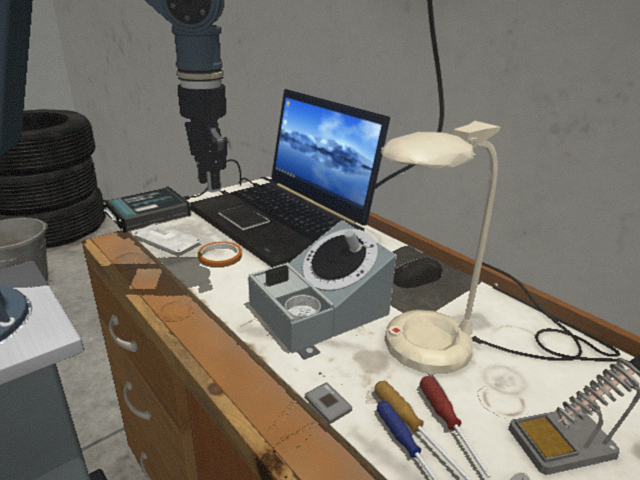

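View pics/top17.png

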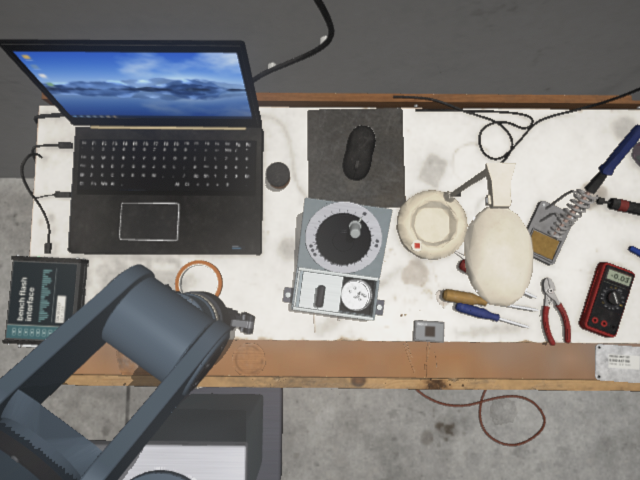

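The shutter is open: the bar now shows at about (319,297) in the top view, against (356,300) at the start. The bar's edges moved 65.9 mm in the top-view depth. The bystanders haven't moved and the arm is clear of everything.

```bash
python3 -c "
from cell import ctrl
print(ctrl.hand_in())"
```

```text
the job is handed in; nothing more can be done
None
```

The lockbox is open. I dialled the combination by holding the crank knob, then slid the shutter to its stop, let go, backed the arm away and handed in. The hand-in reports no verdict.

**Dialling**
- **Two-stud mark:** I turned clockwise, passed it once and stopped the second time at about 88–90°. The pointer lined up with the studs in the picture.
- **Three-stud mark:** I turned anticlockwise, passed it once and stopped the second time. The arm pose put the dial at -119°. The pointer was hidden there, and a rough reading of the knob in the picture gave about -124°. The two readings disagree slightly, but both are within the 10° allowed.
- **One-stud mark:** I turned clockwise straight to it. The arm pose read 29.7° and the picture about 27–30°.

**Last checks**
- **Shutter:** The bar moved 66.0 mm by the arm pose and 65.9 mm by the top camera's depth. Pushing 2 mm further raised the force to about 14 N with no movement, so it is at the stop.
- **Bystanders:** The tape roll, flux pot and pad box look to be where they started.
- **Time and force:** The clock read 22.5 s at the last move. The forces reported stayed below about 15 N.

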